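# Reset the tripped breaker of a polishing bench

### The job

The polishing spindle has tripped its breaker on the bench power console. First rock the red power switch of the spindle's blue power unit to off so that nothing starts by itself; then find the breaker lever that stands tripped in the middle, push it firmly and steadily past its off position until the trip latch gives and it comes up solid against its stop (feel for it, with no more than about 18 N on the lever), and only then throw it fully on so that it stays there by itself. Leave the other two levers as they are and the tools and parts on the bench where they lie.

Things in the scene. Friction and masses are not known exactly. Their poses are not given: they have to be found in the camera images.
- power_unit: Blue power unit of the polishing spindle, fixed, 200 mm deep, 150 mm wide, 55 mm high in front (robot side), 96 mm at the back; origin under its centre. Its white panel slopes up 0.20 rad away from the robot and carries the red rocker on the left (+y) and, 66 mm to the right of it, a black speed knob 32 mm across and 20 mm high.
- rocker (a joint): Red power rocker of the power unit, angle in rad about its cross axis: about +0.17 = ON (end away from the robot pressed in, end nearest the robot standing up), about -0.17 = OFF (end nearest the robot pressed in). It snaps over at 0; takes about 5 N, 16 mm from its middle.
- rocker_centre (a point): Middle of the rocker's top surface: 44 mm long (x, away from the robot to the ON end, white bar), 26 mm wide (y), z out of its top; the frame tilts with the rocker. It turns about the y axis through a point 6 mm below this point. White ring on the near (OFF) end. The top stands 12 mm clear of the panel.
- toggle_trip (a joint): Lever of the TRIPPED breaker, rad, positive to ON (away from the robot, up the slope), negative to OFF. Near 0 = tripped. Detents at -0.17 and +0.17 (about 5 N), OFF from -0.32. Beyond OFF, somewhere from -0.30 to -0.62, it meets the trip latch; some 0.13 rad farther it is reset and on a solid stop. Not reset, it springs back from ON to the middle; reset, it stays ON. ON stop: +0.42.
- trip_top (a point): Middle of the tip of the tripped lever (z along the lever). The trip latch gives way at some 0.3 N m about the pivot: 8 N on the tip, 15 N near the foot. So push on the upper half; the force then falls and rises steeply at the stop. Where this happens differs from breaker to breaker: it can be felt, or seen on the flag, but not told from the angle. Over 18 N breaks the lever.
- trip_centre (a point): Middle of the top of the tripped breaker's dark raised escutcheon (62 x 66 mm), where the lever comes out; x up the slope to ON (white bar), y along the row, z square out of the face, which slopes 0.26 rad. The lever's pivot is 14 mm below, axis y. Lever: white, 8 mm thick (x), 22 mm wide (y), tip 42 mm from the pivot, so 28 mm proud at angle 0.
- brk_trip: The tripped breaker: dark case 130 mm along the slope, 76 mm wide, 28 mm proud of the console's face, escutcheon 8 mm more; origin in the middle of its back, its frame upright (not sloped). A window 12 x 6 mm in the escutcheon, 21 mm to the left (+y) of the lever, shows orange while tripped and green once reset.
- toggle_run (a joint): Lever of a neighbouring breaker of the same make, which is ON (about +0.40) and must stay so. The three breakers sit side by side at 86 mm pitch in any order.
- run_centre (a point): Middle of the escutcheon's top of that breaker that is ON, axes as for the tripped one.
- toggle_spare (a joint): Lever of the neighbouring breaker that is switched OFF on purpose (about -0.42, leaning towards the robot; green flag) and must stay so.
- spare_centre (a point): Middle of the escutcheon's top of the breaker that is OFF on purpose, axes as for the tripped one.
- console: Grey sloping-front power console, 240 mm deep, 300 mm wide, 58 mm high in front (robot side) and 122 mm at the back, fixed to the bench; origin at the centre of its underside, z up, its x away from the robot.
- vblock: Black V-block, 120 x 55 x 48 mm, origin under its centre. Bystander.
- sleeve: Bright steel mould sleeve, 125 mm long, 28 mm across, lying in the V-block. Bystander.
- syringe: White syringe of red polishing paste, 140 mm long, lying on the bench to the left in front of the console. Bystander.
- handpiece: Pencil grinder handpiece, 170 mm long, 20 mm across, lying behind the console. Bystander.
- solvent: White solvent bottle with red cap, 60 mm across, 120 mm high. Bystander.
- paste_tin: Small aluminium tin, 44 mm across, 40 mm high, between the console and the power unit. Bystander.
- file: Hand file with green handle, 215 mm long. Bystander.
- pin_tray: Blue tray of ejector pins, 80 x 120 x 22 mm. Bystander.

How it is judged:
On the way, in this order (a step that is already met when the one before it is completed fails the run):
1. the spindle unit's rocker switch is at OFF (value of joint rocker below -0.12 rad), for 0.2 s.
2. the tripped lever has been pushed past its off detent to the reset end (value of joint toggle_trip below -0.4 rad and value of joint rocker below -0.12 rad), for 0.1 s.
3. the lever has been thrown ON (value of joint toggle_trip above 0.33 rad and value of joint rocker below -0.12 rad), for 0.2 s.
At the end, for the whole second after the job is handed in: The formerly tripped lever stands ON by itself (beyond +0.33 rad), the rocker is OFF (below -0.12 rad), the running breaker's lever is still ON and the spare's still OFF (beyond 0.3 rad either way), and the robot has let go of the lever (all of step 3 and value of joint toggle_run above 0.3 rad and value of joint toggle_spare below -0.3 rad and contact force between toggle_trip and the arm below 0.1 N and contact force between toggle_trip and the fingers below 0.1 N); the robot touches nothing.
It fails at once if the lever is loaded with more than 18 N (contact force between toggle_trip and the fingers above 18 N or contact force between toggle_trip and the arm above 18 N).
It fails at once if the breaker is thrown ON while the spindle unit is still switched on (value of joint toggle_trip above 0.3 rad and value of joint rocker above 0 rad).
It fails at once if another breaker's lever is moved off its setting (value of joint toggle_run below 0.25 rad or value of joint toggle_spare above -0.25 rad).
It fails at once if a tool or part on the bench is displaced by more than 30 mm (distance of any of vblock, sleeve, syringe, handpiece, solvent, paste_tin, file, pin_tray from where it was at the start of the episode above 0.03 m).
It also fails if it takes over 64 s, if anything falls off the work surface, if the arm or the gripper's body presses on something with over 40 N, if the wrist force passes 120 N, or if a joint passes its speed limit or range.

### The arm

A 7-joint arm with a two-finger parallel gripper is mounted at the origin on the work surface. World frame = base frame: x ahead of the robot, y to its left, z up, the work surface at z = 0. Lengths are in m, angles in rad, forces in N, time in s.
With the tool pointing down it reaches from about 0.425 to 0.925 m from the base axis. Payload 6.8 kg.
Tool frame: the origin (TCP) lies on the centre line of the jaws, within the pads' length; the fingertips stand 19 mm ahead of it and the grasp point (between the pads) is the TCP (r.tip_extent is the y of the fingertips in the tool frame, in m); y points along the fingers, z is the direction in which the jaws open and shut, and the axes are right-handed (so a half turn about y gives the same grasp; the last joint's range is limited). The gripper opens to 85 mm and grips with 20 to 120 N. Pads are 22 mm wide; open, the fingers measure 114 mm over their backs; the gripper's body (76 mm by 85 mm) begins 54 mm behind the grasp point. The pads swing forward as they close: fully open they stand 13 mm farther back than shut.
Start: joints at [-1.35, 0.477, 0.022, 1.555, -0.011, 1.109, -0.083], TCP at [0.218, 0.639, 0.227] pointing down, gripper open.
Joint ranges: [-2.96, 2.96], [-0.34, 2.1], [-1.41, 1.46], [0.24, 2.44], [-1.37, 4.51], [0.17, 1.92], [-2.96, 2.96]. Speed limits (rad/s): [2.39, 2.39, 3.14, 3.14, 3.14, 3.14, 3.14].

### API

Orientations are given as a rotation vector (axis times angle).
In Python, from bench import r gives the robot as it stands. The module is installed in compiled form; this text tells all that it offers.
- The arm moves only by the tool jog_arm, never from a script. Its argument "motion" is a list of rows, each a list of 3 entries, a list of its own where there are three numbers: the opening, from 0 (shut) to 1 (fully open), then the shift along the tool's x, y, z in m, then the turn, a rotation vector about the tool's x, y, z in degrees. A call has 1 to 10 rows; each row shifts and turns the commanded pose from where the row before left it, along the tool's axes as they then stand; what a row does not reach is not made up. A row lasts 1/12 s, in which the tool goes at most 41.7 mm and 7.16 degrees, less where a joint would pass 70% of its speed; a pose out of reach is approached as far as the arm can. A call with a gripper value outside its range is refused whole. The fingers move at their own pace and stop on an object; "force" is the grip in N (left out, the last holds). Time passes only in rows, so rows that do not move let the fingers close. It gives the time, the measured TCP pose, the force and the opening at its end, in the units of the state.
- r.get_obs(): the state, without advancing time (a new reading comes with each control period).
- r.grab_frame(name): name is "scene" or "top"; returns a dict with "image" (480x640x3 uint8, red, green, blue), "range_z" (480x640 float32, m along the optical axis (not along the pixel's ray), 0 where there is no reading), "fx", "fy", "cx", "cy" (pixels), "xyz" and "orientation" of the camera in the world. Camera axes: x right, y down, z forward; pixel columns grow to the right and rows downward; lengths in m; the calibration is good to about 2 mm. A picture is of the moment at which its call begins.
- r.hand_in(): hands the job in, once; it reports no verdict.
The state is a dict: "clock": time; "joints": joint angles; "qvel": joint speeds; "tau": joint torques, N m; "tcp_pos": TCP position; "orientation": TCP orientation; "contact_force": force on the tool from outside, world axes, zero at the start; "moment": the same for the moment, N m; "grip_width": finger opening in m.
Only numpy, scipy, OpenCV 4.12 (cv2) and the standard library are available. Lean on these libraries where they do the work, as an engineer would, in place of code of your own. Each camera call takes 0.05 s, during which the arm holds its last target.

## Working session

There is one attempt and no reset: what is moved stays moved. The work goes in short steps, Python scripts to look and compute and a tool call to move; the robot and the scene stay as the last step left them, time stands still between calls to the robot, and variables do not carry over. Pictures are saved under pics/ and viewed, and the job is handed in when it is done.

Besides the shell and the picture viewer there is one more tool, called after ">>>" as name(argument=value, ...) on one line, values as JSON. jog_arm: Moves the arm, as the interface text tells. Its arguments: {"type":"object","properties":{"motion":{"type":"array","items":{"type":"array"}},"force":{"type":"number"}},"required":["motion"]}

```bash
mkdir -p pics; ls; cat > h.py <<'E'
import numpy as np,cv2
from scipy.spatial.transform import Rotation as R
from bench import r
def grab(n,tag):
    f=r.grab_frame(n); cv2.imwrite(f'pics/{tag}.png',f['image'][:,:,::-1]); np.savez(f'{tag}.npz',**{k:np.array(v) for k,v in f.items()}); return f
def Rm(o):
    o=np.array(o,float)
    return o if o.shape==(3,3) else R.from_rotvec(o).as_matrix() if o.size==3 else R.from_quat(o).as_matrix()
def pts(f):
    z=np.array(f['range_z']);v,u=np.mgrid[:z.shape[0],:z.shape[1]]
    P=np.stack([(u-f['cx'])/f['fx']*z,(v-f['cy'])/f['fy']*z,z],-1)
    return P@Rm(f['orientation']).T+np.array(f['xyz'])
E
python3 - <<'E'
from h import *
o=r.get_obs();print(o, r.tip_extent)
for n in('scene','top'):
    f=grab(n,n+'0');print(n,f['fx'],f['cx'],f['cy'],f['xyz'],f['orientation'])
E
```

```text
pics
{'clock': 0.0, 'joints': array([-1.35011006,  0.47783067,  0.02234417,  1.55643441, -0.01149399,
        1.10927107, -0.08307706]), 'qvel': array([-0.00088147,  0.00129797, -0.00241754,  0.00030437, -0.00042924,
        0.00018712,  0.00040989]), 'tau': array([ 2.82457449e-04, -5.96456838e+01,  1.60749838e+00, -2.81199753e+01,
        1.23120222e-02,  9.32687894e-03, -1.47738871e-05]), 'tcp_pos': array([0.21778303, 0.63828521, 0.22601249]), 'orientation': array([-1.55716882,  0.25817007, -0.25792553]), 'contact_force': array([0.20548311, 1.40425462, 0.17527288]), 'moment': array([-0.03106595,  0.01613527,  0.01039335]), 'grip_width': 0.08531434949891202} 0.019
scene 570.287521476451 324.4564762747025 238.20798269160332 [ 1.48739164 -0.10336848  1.02634764] [-1.88169227 -1.53483885  0.68724969]
top 591.3394719290794 320.0487955828999 241.22286010535075 [0.31096585 0.06989045 1.4884858 ] [-2.15195345  2.11723321 -0.18472936]
```

View pics/scene0.png

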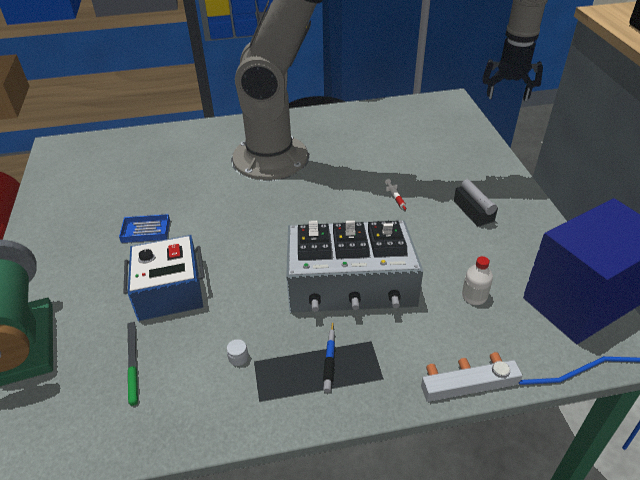

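View pics/top0.png

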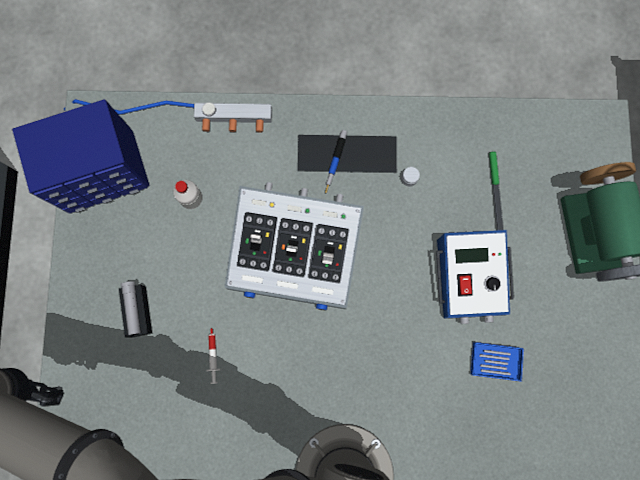

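The top view (up = +x, left = +y) shows the console near (293,247) and the power unit near (475,275) with its red rocker at (465,285). The middle breaker, at (292,248), looks tripped. I'll zoom in and measure.

```bash
python3 - <<'E'
from h import *
f=dict(np.load('top0.npz')); g=dict(np.load('scene0.npz'))
a=cv2.resize(f['image'][180:315,220:370],None,fx=4,fy=4,interpolation=2)[:,:,::-1]
cv2.imwrite('pics/z1.png',a)
a=cv2.resize(g['image'][205:275,280:425],None,fx=5,fy=5,interpolation=2)[:,:,::-1]
cv2.imwrite('pics/z2.png',a)
a=cv2.resize(f['image'][225:330,430:525],None,fx=5,fy=5,interpolation=2)[:,:,::-1]
cv2.imwrite('pics/z3.png',a)
for t,F in(('top',f),('scene',g)):
    P=pts(F); h=cv2.cvtColor(F['image'],cv2.COLOR_RGB2HSV)
    m=((h[...,0]<8)|(h[...,0]>172))&(h[...,1]>150)&(h[...,2]>90)
    n,l,s,c=cv2.connectedComponentsWithStats(m.astype(np.uint8))
    for i in range(1,n):
        if s[i,4]>20: print(t,'red',s[i],c[i],np.median(P[l==i],0))
    ang=None
P=pts(f)
for u,v in((465,285),(493,284),(455,305),(475,305),(256,240),(292,248),(329,258),(245,190),(360,208),(346,307),(228,289)): print(u,v,P[v,u].round(4))
E
```

```text
top red [176 181  11  11  98] [180.81632653 186.08163265] [0.67275136 0.40078888 0.11944177]
top red [459 275  13  20 173] [465.24855491 284.20809249] [ 0.45350595 -0.28095487  0.08104146]
top red [209 336   7  13  78] [211.53846154 341.98717949] [0.30733936 0.32922505 0.01489281]
scene red [396 196   8   9  41] [399.09756098 199.73170732] [0.30777883 0.32577842 0.01750027]
scene red [  0 224   4  12  24] [  1.04166667 228.45833333] [-0.45348907 -1.07470126 -0.48824475]
scene red [169 244  11  14 103] [173.89320388 250.65048544] [ 0.4552561  -0.28111137  0.08371749]
scene red [477 257  12  12 112] [482.57142857 262.08035714] [0.67757661 0.40044035 0.1200697 ]
465 285 [ 0.4515 -0.2817  0.0772]
493 284 [ 0.4536 -0.3447  0.0916]
455 305 [ 0.4044 -0.2603  0.0618]
475 305 [ 0.4053 -0.3086  0.0611]
256 240 [0.5418 0.2152 0.1394]
292 248 [0.5225 0.131  0.1519]
329 258 [0.5037 0.0456 0.1317]
245 190 [0.665  0.2474 0.1219]
360 208 [ 0.6271 -0.0268  0.1162]
346 307 [0.3959 0.0016 0.0537]
228 289 [0.4387 0.2951 0.0085]
```

View pics/z1.png

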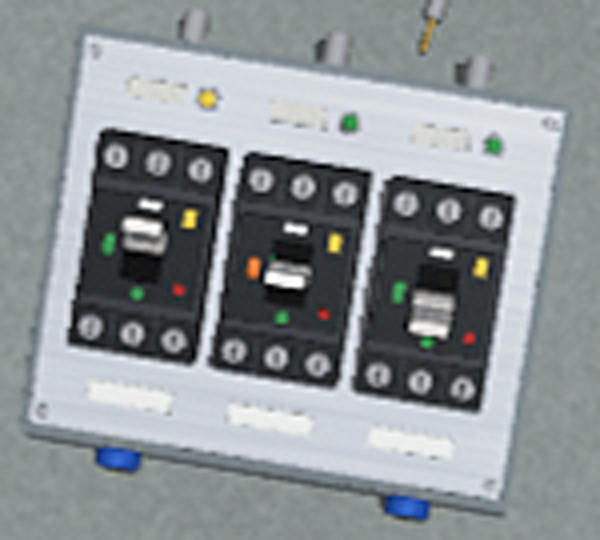

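View pics/z2.png

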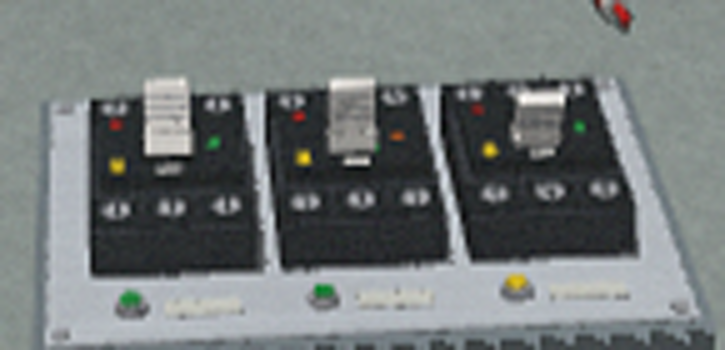

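View pics/z3.png

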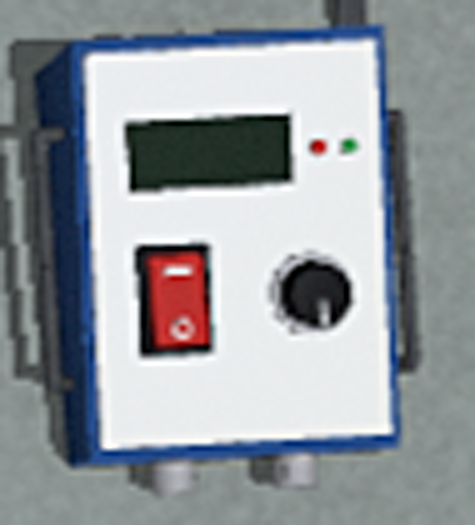

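The middle breaker has the orange flag and its lever stands upright, so it is the tripped one. Left (+y) is ON and right is OFF. The rocker is the red patch with its ring end at (465,291) in the top image. Next I'll fit planes and poses.

```bash
python3 - <<'E'
from h import *
f=dict(np.load('top0.npz')); g=dict(np.load('scene0.npz'))
def fit(Q):
    c=np.median(Q,0)
    for _ in range(5):
        A=np.c_[Q[:,:2],np.ones(len(Q))];s=np.linalg.lstsq(A,Q[:,2],rcond=None)[0]
        e=Q[:,2]-A@s; Q=Q[abs(e)<max(.002,2*e.std())]
    return s,e.std()
def cast(F,u,v,s,dz=0):
    # ray onto plane z=s0x+s1y+s2 ; offset dz along normal
    d=Rm(F['orientation'])@np.array([(u-F['cx'])/F['fx'],(v-F['cy'])/F['fy'],1]);o=np.array(F['xyz'])
    n=np.array([-s[0],-s[1],1]);c=s[2]+dz*np.linalg.norm(n)
    return o+d*((c-n@o)/(n@d))
for t,F in(('top',f),('scene',g)):
    P=pts(F);h=cv2.cvtColor(F['image'],cv2.COLOR_RGB2HSV)
    ok=F['range_z']>0
    # white panel
    m=(h[...,1]<40)&(h[...,2]>190)&ok&(abs(P[...,0]-.47)<.12)&(abs(P[...,1]+.31)<.1)&(P[...,2]>.04)
    s,e=fit(P[m]);print(t,'panel',s,e,'slope',np.arctan(np.hypot(*s[:2])),'yaw',np.arctan2(s[1],s[0]),m.sum())
    cm=max(cv2.findContours(m.astype(np.uint8),0,2)[0],key=cv2.contourArea)[:,0]
    W=np.array([cast(F,u,v,s)[:2] for u,v in cm]).astype(np.float32);print(cv2.minAreaRect(W))
    # dark cases
    m=(h[...,2]<75)&ok&(abs(P[...,0]-.52)<.12)&(abs(P[...,1]-.13)<.15)&(P[...,2]>.08)
    s,e=fit(P[m]);print(t,'esc/case plane',s,e,'slope',np.arctan(np.hypot(*s[:2])),'yaw',np.arctan2(s[1],s[0]),m.sum())
    n,l,st,c=cv2.connectedComponentsWithStats(m.astype(np.uint8))
    for i in range(1,n):
        if st[i,4]>300:
            cm=max(cv2.findContours((l==i).astype(np.uint8),0,2)[0],key=cv2.contourArea)[:,0]
            W=np.array([cast(F,u,v,s)[:2] for u,v in cm]).astype(np.float32);print(' case',cv2.minAreaRect(W),c[i])
    m=(h[...,1]<60)&(h[...,2]>130)&ok&(abs(P[...,0]-.52)<.14)&(abs(P[...,1]-.13)<.18)&(P[...,2]>.045)&(P[...,2]<.125)
    s,e=fit(P[m]);print(t,'console face',s,e,'slope',np.arctan(np.hypot(*s[:2])),'yaw',np.arctan2(s[1],s[0]),m.sum())
    cm=max(cv2.findContours(m.astype(np.uint8),0,2)[0],key=cv2.contourArea)[:,0]
    W=np.array([cast(F,u,v,s)[:2] for u,v in cm]).astype(np.float32);print(cv2.minAreaRect(W))
E
```

```text
top panel [ 0.20101167  0.01701494 -0.0146758 ] 0.002390407258223536 slope 0.19905896267326564 yaw 0.08444523265359376 3536
((0.47972822189331055, -0.3118525743484497), (0.1861587017774582, 0.14077791571617126), 4.004001617431641)
top esc/case plane [ 0.2509037  -0.03934156 -0.00582775] 0.00441172236420572 slope 0.24871100585793013 yaw -0.15553302563261948 3827
 case ((0.5424518585205078, 0.21581874787807465), (0.07574519515037537, 0.12402182072401047), 81.56626892089844) [256.73135464 241.32420091]
 case ((0.5297965407371521, 0.13201510906219482), (0.07481503486633301, 0.12394009530544281), 81.54302978515625) [292.19861432 246.89222479]
 case ((0.5171536207199097, 0.04790077358484268), (0.07371088862419128, 0.12389274686574936), 81.45352172851562) [328.04859967 252.47940692]
top console face [ 0.263885   -0.03805623 -0.04531179] 0.0025526973661163977 slope 0.2605541718065127 yaw -0.14322768759251495 7383
((0.5370925664901733, 0.12988610565662384), (0.299532026052475, 0.24430449306964874), 81.48069763183594)
scene panel [ 0.20330982  0.01260257 -0.01499406] 0.0011760891730152 slope 0
[... 243 characters left out ...]
.095554219523089 yaw -0.0937404644510025 2957
 case ((0.563663899898529, 0.2104693055152893), (0.07871125638484955, 0.1347312480211258), 84.008544921875) [386.50597177 240.80890337]
 case ((0.5510941743850708, 0.12786656618118286), (0.076399065554142, 0.13210007548332214), 82.04585266113281) [350.42793792 242.31707317]
 case ((0.5380477905273438, 0.04530195891857147), (0.07455430924892426, 0.1308293640613556), 81.02058410644531) [314.02307692 243.93626374]
scene console face [ 0.26243949 -0.04056214 -0.0421062 ] 0.0011281912850529315 slope 0.2595647912695744 yaw -0.15334468999014422 2381
((0.5415288805961609, 0.1325765997171402), (0.29419684410095215, 0.24357081949710846), 81.35811614990234)
```

```bash
python3 - <<'E'
from h import *
f=dict(np.load('top0.npz')); g=dict(np.load('scene0.npz'))
o=r.get_obs();print('tool axes (cols)\n',Rm(o['orientation']).round(3))
def ray(F,u,v):
    d=Rm(F['orientation'])@np.array([(u-F['cx'])/F['fx'],(v-F['cy'])/F['fy'],1]);return F['xyz'],d/np.linalg.norm(d)
def tri(p,q):
    (a,d),(b,e)=ray(f,*p),ray(g,*q)
    t=np.linalg.lstsq(np.c_[d,-e],b-a,rcond=None)[0];x,y=a+d*t[0],b+e*t[1];return (x+y)/2,np.linalg.norm(x-y)
hs=[]
for F,(u0,u1,v0,v1),n in((f,(272,312,220,275),'t'),(g,(330,375,215,260),'s')):
    h=cv2.cvtColor(F['image'],cv2.COLOR_RGB2HSV)[v0:v1,u0:u1]
    m=(h[...,0]>3)&(h[...,0]<17)&(h[...,1]>150)&(h[...,2]>120);k,l,s,c=cv2.connectedComponentsWithStats(m.astype(np.uint8))
    for i in range(1,k):print(n,s[i,4],c[i]+[u0,v0])
    i=1+np.argmax(s[1:,4]);hs.append(c[i]+[u0,v0])
print('flag',tri(*hs))
print('rocker',tri((465.25,284.2),(173.9,250.65)))
yaw=-.149;sl=.26
X=np.array([np.cos(yaw)*np.cos(sl),np.sin(yaw)*np.cos(sl),np.sin(sl)]);Y=np.array([-np.sin(yaw),np.cos(yaw),0]);print(X,Y,np.cross(X,Y))
print('trip centre from flag',tri(*hs)[0]-.021*Y)
P=pts(f)
c=np.array([.528,.132,.1275]);Q=(P-c)@np.c_[X,Y,np.cross(X,Y)]
m=(abs(Q[...,0])<.05)&(abs(Q[...,1])<.035)
q=Q[m];hh=f['image'][m].max(1)
for a in np.arange(-.05,.05,.01):
  for lo,hi in((-.03,-.012),(-.009,.009),(.012,.03)):
    k=(q[:,0]>=a)&(q[:,0]<a+.01)&(q[:,1]>lo)&(q[:,1]<hi);print(round(a,2),(np.median(q[k,2])*1e3).round(1),end=' | ')
  print()
E
```

```text
tool axes (cols)
 [[ 0.946 -0.     0.323]
 [-0.323 -0.002  0.946]
 [ 0.    -1.    -0.002]]
t 15 [283.06666667 246.33333333]
s 1 [359. 232.]
flag (array([0.53015527, 0.15332896, 0.12649252]), np.float64(0.0006023145673602029))
rocker (array([ 0.45304957, -0.28161342,  0.08128775]), np.float64(0.0004512467801335718))
[ 0.9556824  -0.1434599   0.25708055] [0.14844929 0.98892002 0.        ] [-0.2542321   0.03816342  0.96638998]
trip centre from flag [0.52703783 0.13256164 0.12649252]
-0.05 -8.2 | -0.05 -9.1 | -0.05 -8.3 | 
-0.04 -7.5 | -0.04 -6.2 | -0.04 -7.8 | 
-0.03 -1.4 | -0.03 -1.6 | -0.03 0.0 | 
-0.02 -1.4 | -0.02 -8.2 | -0.02 -1.9 | 
-0.01 -2.2 | -0.01 24.4 | -0.01 -1.9 | 
0.0 -1.7 | 0.0 -5.4 | 0.0 -0.8 | 
0.01 -0.8 | 0.01 -6.2 | 0.01 -2.0 | 
0.02 -0.6 | 0.02 -0.5 | 0.02 -2.1 | 
0.03 -9.4 | 0.03 -8.9 | 0.03 -9.2 | 
0.04 -8.4 | 0.04 -7.7 | 0.04 -7.7 |
```

>>> jog_arm(motion=[[0,[0,0,0],[0,-5.15,0]],[0,[0,0,0],[0,-5.15,0]],[0,[0.02,0,-0.024],[0,0,0]],[0,[0.02,0,-0.024],[0,0,0]],[0,[0.02,0,-0.024],[0,0,0]],[0,[0.02,0,-0.024],[0,0,0]],[0,[0.02,0,-0.024],[0,0,0]],[0,[0.02,0,-0.024],[0,0,0]],[0,[0.02,0,-0.024],[0,0,0]],[0,[0.02,0,-0.024],[0,0,0]]], force=60)

```text
clock: 0.93
tcp_pos: [0.3481, 0.4236, 0.2267]
orientation: [-1.568, 0.117, -0.117]
contact_force: [0.4, -0.3, 0.3]
grip_width: 0.0
```

>>> jog_arm(motion=[[0,[0.022,0,-0.031],[0,0,0]],[0,[0.022,0,-0.031],[0,0,0]],[0,[0.022,0,-0.031],[0,0,0]],[0,[0.022,0,-0.031],[0,0,0]],[0,[0.022,0,-0.031],[0,0,0]],[0,[0.022,0,-0.031],[0,0,0]],[0,[0.022,0,-0.031],[0,0,0]],[0,[0.022,0,-0.031],[0,0,0]],[0,[0.022,0,-0.031],[0,0,0]],[0,[0.022,0,-0.031],[0,0,0]]])

```text
clock: 1.77
tcp_pos: [0.5194, 0.0841, 0.2269]
orientation: [-1.568, 0.117, -0.117]
contact_force: [0.9, 0.1, -0.0]
grip_width: -0.0002
```

>>> jog_arm(motion=[[0,[-0.0035,0,-0.0376],[0,0,0]],[0,[-0.0035,0,-0.0376],[0,0,0]],[0,[-0.0035,0,-0.0376],[0,0,0]],[0,[-0.0035,0,-0.0376],[0,0,0]],[0,[-0.0035,0,-0.0376],[0,0,0]],[0,[-0.0035,0,-0.0376],[0,0,0]],[0,[-0.0035,0,-0.0376],[0,0,0]],[0,[-0.0035,0,-0.0376],[0,0,0]],[0,[-0.0035,0,-0.0376],[0,0,0]],[0,[-0.0035,0,-0.0376],[0,0,0]]])

```text
clock: 2.6
tcp_pos: [0.4278, -0.2821, 0.2269]
orientation: [-1.567, 0.117, -0.117]
contact_force: [0.3, 0.4, 0.2]
grip_width: -0.0001
```

```bash
python3 - <<'E'
from h import *
print(r.tip_extent)
f=grab('scene','s1'); o=r.get_obs();print(o['clock'],o['tcp_pos'],o['joints'].round(2),o['contact_force'])
cv2.imwrite('pics/s1z.png',cv2.resize(f['image'][130:330,90:290],None,fx=3,fy=3)[:,:,::-1])
E
```

```text
0.019
2.65 [ 0.4247348  -0.29022776  0.22754329] [ 0.03  0.22  0.53  1.96 -0.13  0.99  2.03] [-1.55654703 -7.12748285  0.74348007]
```

View pics/s1z.png

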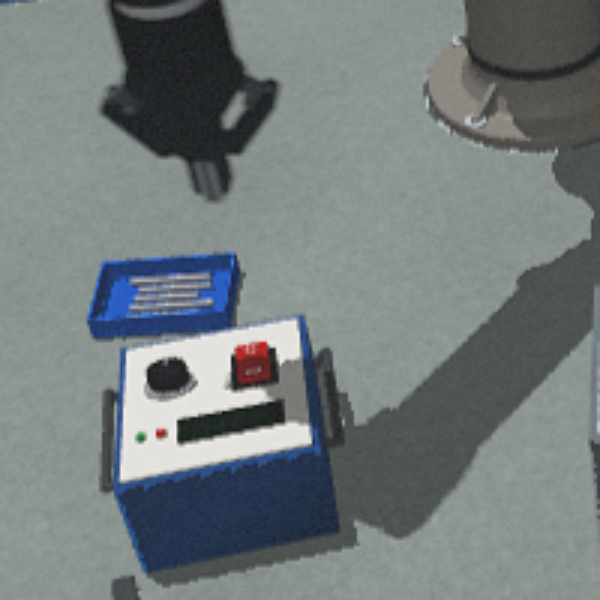

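The scene view shows the shut fingers hovering near (210,195) in the crop, robot-side of the rocker at (253,362), which is still ON. I'll descend to about 14 mm above it.

>>> jog_arm(motion=[[0,[0,0.02,0],[0,0,0]],[0,[0,0.03,0],[0,0,0]],[0,[0,0.03,0],[0,0,0]],[0,[0,0.02,0],[0,0,0]],[0,[0,0.01,0],[0,0,0]],[0,[0,0,0],[0,0,0]],[0,[0,0,0],[0,0,0]]])

```text
clock: 3.23
tcp_pos: [0.4288, -0.2807, 0.1172]
orientation: [-1.568, 0.117, -0.117]
contact_force: [0.0, -0.5, 0.0]
grip_width: -0.0002
```

```bash
python3 - <<'E'
from h import *
f=grab('scene','s2');g=grab('top','t2'); o=r.get_obs();print(o['clock'],o['tcp_pos'],o['contact_force'])
a=cv2.resize(f['image'][180:300,110:230],None,fx=5,fy=5,interpolation=2)[:,:,::-1]
b=cv2.resize(g['image'][230:330,400:520],None,fx=3,fy=3,interpolation=2)[:,:,::-1]
cv2.imwrite('pics/s2z.png',a)
cv2.imwrite('pics/t2z.png',b)
E
```

```text
3.3333 [ 0.42970938 -0.2811369   0.11828522] [ 0.94576218 -0.51305197 -0.45777423]
```

View pics/s2z.png

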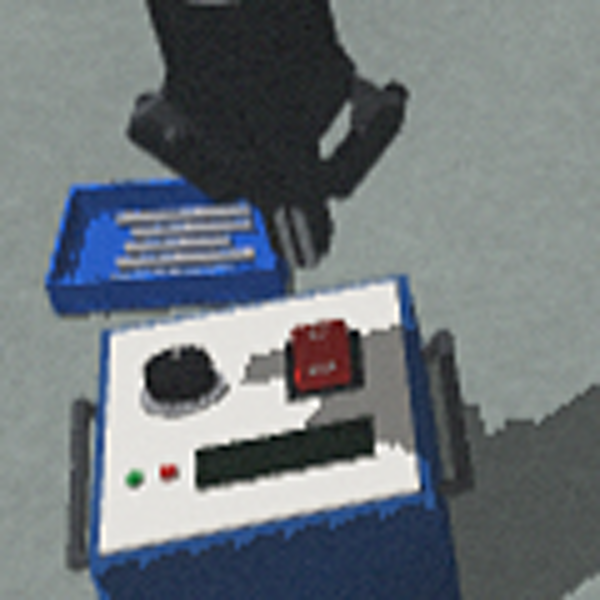

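```bash
python3 - <<'E'
from h import *
g=dict(np.load('scene0.npz'))
for p in([.4285,-.281,.098],[.4285,-.281,.09],[.4375,-.2827,.083],[.4535,-.2815,.083],[.4285,-.283,.083]):
    c=Rm(g['orientation']).T@(np.array(p)-g['xyz']);u,v=g['fx']*c[0]/c[2]+g['cx'],g['fy']*c[1]/c[2]+g['cy'];print(p,u,v,'zoom',(u-110)*5,(v-180)*5)
E
```

```text
[0.4285, -0.281, 0.098] 172.85728707684666 238.6805513774886 zoom 314.2864353842333 293.402756887443
[0.4285, -0.281, 0.09] 173.51018204733438 241.1056292019894 zoom 317.55091023667194 305.5281460099469
[0.4375, -0.2827, 0.083] 173.37601498566013 245.82069057396365 zoom 316.8800749283007 329.1034528698182
[0.4535, -0.2815, 0.083] 173.90599942405646 250.26324840257038 zoom 319.5299971202823 351.31624201285194
[0.4285, -0.283, 0.083] 173.23895025414566 243.33147775228815 zoom 316.1947512707283 316.65738876144076
```

```bash
python3 - <<'E'
from h import *
g=dict(np.load('s2.npz'));P=pts(g)
for v in range(205,240,2): print(v,[P[v,u].round(3).tolist() for u in (164,168,171,174)])
E
```

```text
205 [[0.442, -0.278, 0.213], [0.45, -0.268, 0.218], [0.446, -0.263, 0.214], [0.444, -0.257, 0.211]]
207 [[0.436, -0.28, 0.203], [0.453, -0.269, 0.215], [0.446, -0.264, 0.208], [0.442, -0.258, 0.204]]
209 [[0.441, -0.281, 0.201], [0.452, -0.27, 0.208], [0.443, -0.265, 0.2], [0.196, -0.296, 0.003]]
211 [[0.42, -0.285, 0.179], [0.451, -0.272, 0.202], [0.446, -0.266, 0.196], [0.203, -0.296, 0.001]]
213 [[0.42, -0.287, 0.173], [0.449, -0.273, 0.195], [0.448, -0.267, 0.192], [0.429, -0.263, 0.176]]
215 [[0.437, -0.285, 0.181], [0.442, -0.275, 0.183], [0.449, -0.268, 0.187], [0.438, -0.263, 0.178]]
217 [[0.441, -0.285, 0.178], [0.443, -0.276, 0.179], [0.442, -0.27, 0.176], [0.438, -0.264, 0.172]]
219 [[0.441, -0.287, 0.172], [0.444, -0.277, 0.173], [0.439, -0.272, 0.168], [0.438, -0.265, 0.166]]
221 [[0.44, -0.288, 0.165], [0.446, -0.278, 0.169], [0.444, -0.272, 0.166], [0.423, -0.269, 0.148]]
223 [[0.434, -0.29, 0.154], [0.441, -0.28, 0.159], [0.439, -0.274, 0.156], [0.439, -0.267, 0.154]]
225 [[0.436, -0.291, 0.151], [0.436, -0.282, 0.148], [0.433, -0.276, 0.145], [0.438, -0.269, 0.148]]
227 [[0.433, -0.293, 0.142], [0.438, -0.283, 0.144], [0.44, -0.276, 0.145], [0.434, -0.271, 0.138]]
229 [[0.437, -0.294, 0.139], [0.435, -0.285, 0.135], [0.443, -0.277, 0.141], [0.441, -0.271, 0.138]]
231 [[0.288, -0.322, 0.007], [0.438, -0.286, 0.132], [0.442, -0.278, 0.135], [0.437, -0.272, 0.129]]
233 [[0.319, -0.318, 0.026], [0.436, -0.287, 0.124], [0.442, -0.279, 0.128], [0.294, -0.297, -0.0]]
235 [[0.316, -0.319, 0.017], [0.301, -0.312, 0.002], [0.305, -0.304, 0.003], [0.303, -0.297, 0.001]]
237 [[0.319, -0.32, 0.012], [0.306, -0.313, -0.001], [0.305, -0.305, -0.003], [0.307, -0.297, -0.003]]
239 [[0.314, -0.323, 0.001], [0.38, -0.301, 0.057], [0.382, -0.293, 0.057], [0.388, -0.285, 0.061]]
```

View pics/t2z.png

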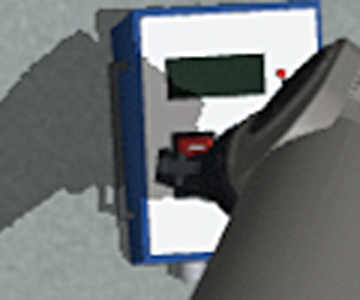

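The depth picture puts the fingertips 2 cm higher than tip_extent implies, while x and y agree. I'll settle it by touch, lowering in small steps.

>>> jog_arm(motion=[[0,[0,0.004,0],[0,0,0]],[0,[0,0.004,0],[0,0,0]],[0,[0,0.003,0],[0,0,0]],[0,[0,0,0],[0,0,0]]])

```text
clock: 3.67
tcp_pos: [0.4285, -0.2804, 0.1056]
orientation: [-1.567, 0.117, -0.117]
contact_force: [-0.1, 0.6, -0.0]
grip_width: -0.0001
```

>>> jog_arm(motion=[[0,[0,0.002,0],[0,0,0]],[0,[0,0.002,0],[0,0,0]],[0,[0,0,0],[0,0,0]]])

```text
clock: 3.92
tcp_pos: [0.4286, -0.2805, 0.1016]
orientation: [-1.567, 0.117, -0.117]
contact_force: [0.7, -0.3, -0.0]
grip_width: -0.0002
```

>>> jog_arm(motion=[[0,[0,0.002,0],[0,0,0]],[0,[0,0.002,0],[0,0,0]],[0,[0,0,0],[0,0,0]]])

```text
clock: 4.17
tcp_pos: [0.4285, -0.2805, 0.0976]
orientation: [-1.567, 0.117, -0.117]
contact_force: [0.7, -0.7, -0.1]
grip_width: 0.0001
```

>>> jog_arm(motion=[[0,[0,0.002,0],[0,0,0]],[0,[0,0.002,0],[0,0,0]],[0,[0,0,0],[0,0,0]]])

```text
clock: 4.42
tcp_pos: [0.4286, -0.2805, 0.0936]
orientation: [-1.567, 0.117, -0.117]
contact_force: [-0.1, 0.0, -0.4]
grip_width: 0.0002
```

```bash
python3 - <<'E'
from h import *
f=grab('scene','s3'); o=r.get_obs();print(o['clock'],o['tcp_pos'],o['contact_force'],o['grip_width'],r.tip_extent)
a=cv2.resize(f['image'][180:300,110:230],None,fx=5,fy=5,interpolation=2)[:,:,::-1]
cv2.imwrite('pics/s3z.png',a)
E
```

```text
4.4667 [ 0.4285805  -0.28055618  0.0937456 ] [-0.21120328  0.2968824   0.89659917] -6.919866740302889e-05 0.019
```

View pics/s3z.png

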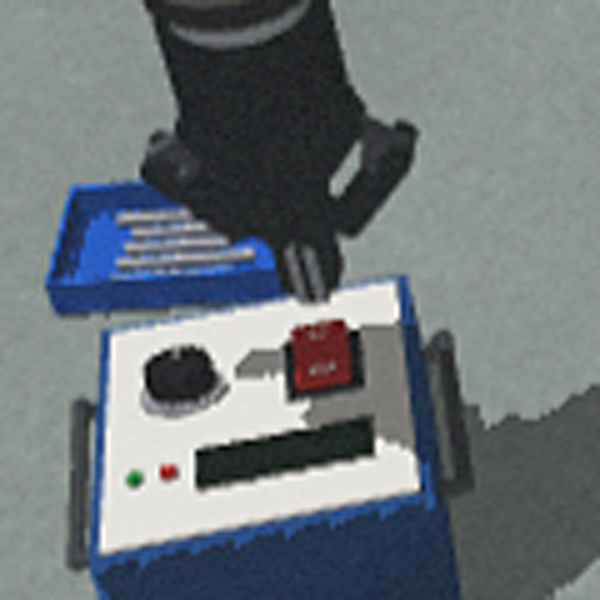

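>>> jog_arm(motion=[[0,[0,0.002,0],[0,0,0]],[0,[0,0.002,0],[0,0,0]],[0,[0,0,0],[0,0,0]]])

```text
clock: 4.72
tcp_pos: [0.4286, -0.2805, 0.0896]
orientation: [-1.567, 0.117, -0.117]
contact_force: [-0.3, -0.5, 0.2]
grip_width: -0.0
```

>>> jog_arm(motion=[[0,[0,0.002,0],[0,0,0]],[0,[0,0.002,0],[0,0,0]],[0,[0,0,0],[0,0,0]]])

```text
clock: 4.97
tcp_pos: [0.4285, -0.2805, 0.0856]
orientation: [-1.567, 0.117, -0.116]
contact_force: [0.1, -0.4, -0.2]
grip_width: 0.0003
```

>>> jog_arm(motion=[[0,[0,0.002,0],[0,0,0]],[0,[0,0.002,0],[0,0,0]],[0,[0,0,0],[0,0,0]]])

```text
clock: 5.22
tcp_pos: [0.4286, -0.2805, 0.0816]
orientation: [-1.567, 0.117, -0.117]
contact_force: [0.1, 0.8, 0.8]
grip_width: 0.0004
```

>>> jog_arm(motion=[[0,[0,0.002,0],[0,0,0]],[0,[0,0.001,0],[0,0,0]],[0,[0,0,0],[0,0,0]]])

```text
clock: 5.47
tcp_pos: [0.4286, -0.2805, 0.0787]
orientation: [-1.567, 0.117, -0.117]
contact_force: [-0.2, 0.1, 0.6]
grip_width: 0.0001
```

```bash
python3 - <<'E'
from h import *
f=grab('scene','s4'); o=r.get_obs();print(o['clock'],o['tcp_pos'],o['contact_force'],o['grip_width'],r.tip_extent)
P=pts(f)
for v in range(232,262,2): print(v,[P[v,u].round(3).tolist() for u in (169,172,175)])
a=cv2.resize(f['image'][180:300,110:230],None,fx=5,fy=5,interpolation=2)[:,:,::-1]
cv2.imwrite('pics/s4z.png',a)
E
```

```text
5.5167 [ 0.42864232 -0.28058649  0.07884076] [ 0.22960376 -0.3382366   0.13923763] 9.252765537489196e-05 0.019
232 [[0.44, -0.284, 0.131], [0.444, -0.276, 0.133], [0.441, -0.27, 0.129]]
234 [[0.435, -0.286, 0.12], [0.436, -0.279, 0.12], [0.438, -0.272, 0.12]]
236 [[0.438, -0.286, 0.116], [0.44, -0.279, 0.117], [0.435, -0.273, 0.111]]
238 [[0.439, -0.288, 0.111], [0.441, -0.28, 0.111], [0.437, -0.274, 0.107]]
240 [[0.436, -0.289, 0.103], [0.44, -0.282, 0.105], [0.439, -0.275, 0.102]]
242 [[0.435, -0.291, 0.095], [0.443, -0.283, 0.1], [0.441, -0.276, 0.097]]
244 [[0.41, -0.296, 0.066], [0.444, -0.284, 0.096], [0.441, -0.277, 0.091]]
246 [[0.438, -0.293, 0.085], [0.44, -0.285, 0.085], [0.437, -0.279, 0.081]]
248 [[0.445, -0.293, 0.085], [0.441, -0.287, 0.08], [0.445, -0.279, 0.082]]
250 [[0.451, -0.293, 0.083], [0.45, -0.286, 0.082], [0.457, -0.278, 0.087]]
252 [[0.457, -0.293, 0.083], [0.454, -0.287, 0.079], [0.46, -0.279, 0.083]]
254 [[0.462, -0.293, 0.081], [0.465, -0.286, 0.082], [0.468, -0.279, 0.083]]
256 [[0.471, -0.293, 0.083], [0.475, -0.286, 0.085], [0.473, -0.279, 0.082]]
258 [[0.47, -0.294, 0.076], [0.475, -0.287, 0.079], [0.48, -0.279, 0.082]]
260 [[0.482, -0.293, 0.081], [0.484, -0.286, 0.081], [0.484, -0.28, 0.08]]
```

View pics/s4z.png

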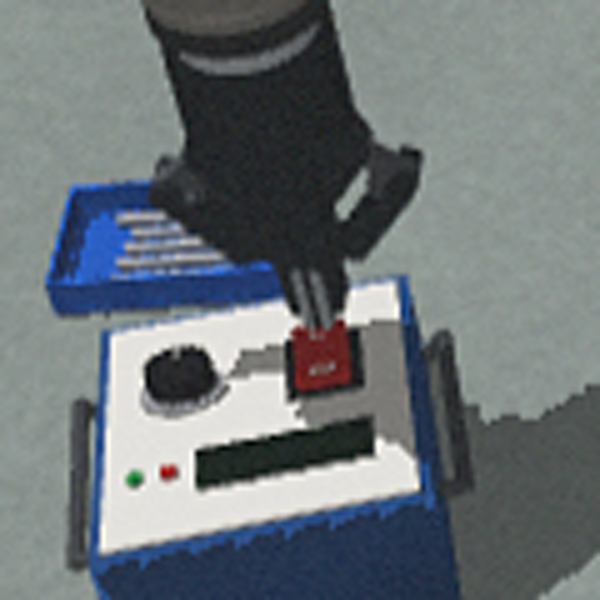

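The tip (312,328) is about to touch the rocker's ring end, so the shut fingertips effectively sit about 3–5 mm behind the reported TCP. I'll go on pressing.

>>> jog_arm(motion=[[0,[0,0.002,0],[0,0,0]],[0,[0,0,0],[0,0,0]]])

```text
clock: 5.68
tcp_pos: [0.4288, -0.2808, 0.077]
orientation: [-1.568, 0.117, -0.117]
contact_force: [-0.5, 1.0, 4.1]
grip_width: -0.0001
```

>>> jog_arm(motion=[[0,[0,0.002,0],[0,0,0]],[0,[0,0,0],[0,0,0]]])

```text
clock: 5.85
tcp_pos: [0.4284, -0.2807, 0.0748]
orientation: [-1.567, 0.118, -0.117]
contact_force: [0.2, -0.7, -0.2]
grip_width: 0.0002
```

>>> jog_arm(motion=[[0,[0,0.002,0],[0,0,0]],[0,[0,0,0],[0,0,0]]])

```text
clock: 6.02
tcp_pos: [0.429, -0.2807, 0.0728]
orientation: [-1.568, 0.117, -0.117]
contact_force: [0.8, 0.4, 1.9]
grip_width: -0.0
```

>>> jog_arm(motion=[[0,[0,0.002,0],[0,0,0]],[0,[0,0,0],[0,0,0]]])

```text
clock: 6.18
tcp_pos: [0.4292, -0.2808, 0.0721]
orientation: [-1.567, 0.116, -0.118]
contact_force: [-4.1, 2.8, 17.0]
grip_width: -0.0
```

The force peaked, dropped, then rose to a solid 17 N: it snapped over and is on its stop. Lifting and checking.

>>> jog_arm(motion=[[0,[0,-0.01,0],[0,0,0]],[0,[0,-0.03,0],[0,0,0]],[0,[0,-0.04,0],[0,0,0]],[0,[0,-0.04,0],[0,0,0]],[0,[0,-0.03,0],[0,0,0]]])

```text
clock: 6.6
tcp_pos: [0.429, -0.2812, 0.224]
orientation: [-1.569, 0.116, -0.119]
contact_force: [2.0, 0.7, 0.5]
grip_width: 0.0
```

```bash
python3 - <<'E'
from h import *
f=grab('scene','s5'); o=r.get_obs();print(o['clock'],o['tcp_pos'],o['contact_force'])
a=cv2.resize(f['image'][180:300,110:230],None,fx=5,fy=5,interpolation=2)[:,:,::-1]
cv2.imwrite('pics/s5z.png',a)
E
```

```text
6.65 [ 0.43164841 -0.28293773  0.22902621] [ 2.19246811 -0.404787    3.96930552]
```

View pics/s5z.png

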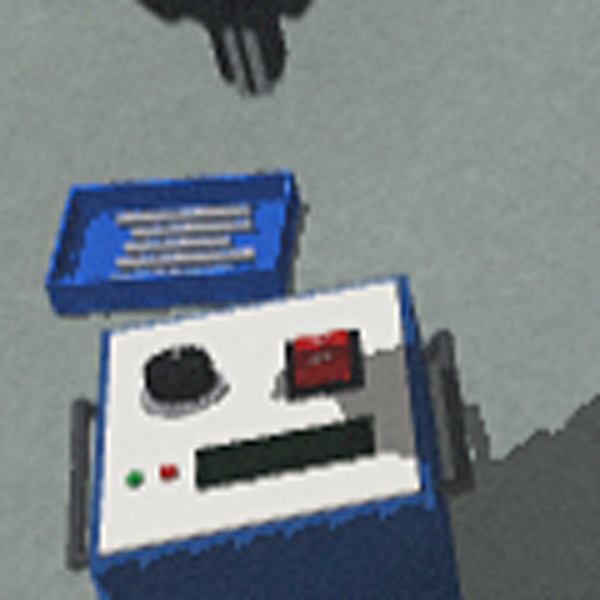

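Rocker is OFF: its far end now stands up and the near end is pressed in, around (322,340). Now moving above the middle breaker.

>>> jog_arm(motion=[[0,[0.0043,0,0.0355],[0,0,0]],[0,[0.0043,0,0.0355],[0,0,0]],[0,[0.0043,0,0.0355],[0,0,0]],[0,[0.0043,0,0.0355],[0,0,0]],[0,[0.0043,0,0.0355],[0,0,0]],[0,[0.0043,0,0.0355],[0,0,0]],[0,[0.0043,0,0.0355],[0,0,0]],[0,[0.0043,0,0.0355],[0,0,0]],[0,[0.0043,0,0.0355],[0,0,0]],[0,[0.0043,0,0.0355],[0,0,0]]])

```text
clock: 7.48
tcp_pos: [0.5241, 0.0658, 0.2211]
orientation: [-1.567, 0.117, -0.117]
contact_force: [0.6, -0.4, 0.5]
grip_width: 0.0002
```

>>> jog_arm(motion=[[0,[0.004,0,0.034],[0,0,0]],[0,[0.004,0,0.034],[0,0,0]],[0,[0,0,0],[0,0,-5]],[0,[0,0,0],[0,0,-5]],[0,[0,0,0],[0,0,-4.9]],[0,[0,0,0],[0,0,0]],[0,[0,0,0],[0,0,0]]])

```text
clock: 8.07
tcp_pos: [0.5408, 0.1305, 0.2209]
orientation: [-1.577, -0.087, -0.318]
contact_force: [1.2, -0.2, -0.2]
grip_width: 0.0
```

```bash
cat > rel.py <<'E'
from h import *
yaw=-.149;sl=.26
X=np.array([np.cos(yaw)*np.cos(sl),np.sin(yaw)*np.cos(sl),np.sin(sl)]);Y=np.array([-np.sin(yaw),np.cos(yaw),0]);B=np.c_[X,Y,np.cross(X,Y)]
c=np.array([.528,.132,.1263])
def rel(show=True):
    o=r.get_obs();T=Rm(o['orientation'])
    print(o['clock'],'tcp',o['tcp_pos'].round(4),'rel XYn mm',((o['tcp_pos']-c)@B*1e3).round(1),'F in XYn',(o['contact_force']@B).round(1))
    return o,T
E
python3 - <<'E'
from rel import *
o,T=rel();print((B.T@T).round(3));print(o['joints'].round(2))
E
```

```text
8.0667 tcp [0.5408 0.1305 0.2209] rel XYn mm [36.8  0.4 88.1] F in XYn [ 1.1 -0.  -0.5]
[[ 1.    -0.002 -0.002]
 [ 0.002  0.     1.   ]
 [-0.002 -1.     0.   ]]
[-0.71  0.17  0.31  2.05  0.13  0.72  0.93]
```

Aligned with the slope axes to within 0.002 rad. I'll descend behind the lever and look before going in low.

>>> jog_arm(motion=[[0,[0,0.02,0],[0,0,0]],[0,[0,0.025,0],[0,0,0]],[0,[0,0.015,0],[0,0,0]],[0,[0,0.008,0],[0,0,0]],[0,[0,0,0],[0,0,0]],[0,[0,0,0],[0,0,0]]])

```text
clock: 8.57
tcp_pos: [0.56, 0.1271, 0.1555]
orientation: [-1.578, -0.086, -0.321]
contact_force: [-0.5, -0.2, 0.7]
grip_width: -0.0001
```

```bash
python3 - <<'E'
from rel import *
rel();f=grab('scene','s6');rel()
a=cv2.resize(f['image'][190:290,285:430],None,fx=5,fy=5,interpolation=2)[:,:,::-1]
cv2.imwrite('pics/s6z.png',a)
Q=(pts(f)-c)@B*1e3
for u in(344,348,352): print(u,[(v,Q[v,u].round(0).astype(int).tolist()) for v in range(205,244,3)])
E
```

```text
8.5667 tcp [0.56   0.1271 0.1555] rel XYn mm [38.8 -0.1 19.9] F in XYn [-0.2 -0.3  0.8]
8.6167 tcp [0.5602 0.1274 0.1561] rel XYn mm [39.1  0.2 20.4] F in XYn [1.3 0.7 0.5]
344 [(205, [47, -16, 94]), (208, [-264, 4, -59]), (211, [49, -16, 80]), (214, [49, -16, 73]), (217, [-230, 2, -70]), (220, [-216, 1, -72]), (223, [-61, -9, -5]), (226, [-48, -10, -6]), (229, [-16, -12, 2]), (232, [2, -14, 3]), (235, [15, -15, 3]), (238, [34, -16, 5]), (241, [32, -16, -4])]
348 [(205, [58, -8, 98]), (208, [57, -8, 91]), (211, [52, -8, 81]), (214, [53, -8, 74]), (217, [52, -8, 66]), (220, [46, -7, 56]), (223, [49, -8, 50]), (226, [45, -7, 41]), (229, [1182, -90, 617]), (232, [0, -4, 2]), (235, [5, -5, -3]), (238, [27, -6, 1]), (241, [28, -6, -6])]
352 [(205, [-280, 28, -58]), (208, [30, 3, 78]), (211, [35, 3, 73]), (214, [44, 2, 70]), (217, [44, 2, 62]), (220, [47, 2, 56]), (223, [47, 2, 49]), (226, [49, 1, 42]), (229, [52, 1, 36]), (232, [48, 1, 27]), (235, [6, 5, -3]), (238, [29, 3, 1]), (241, [26, 3, -8])]
```

View pics/s6z.png

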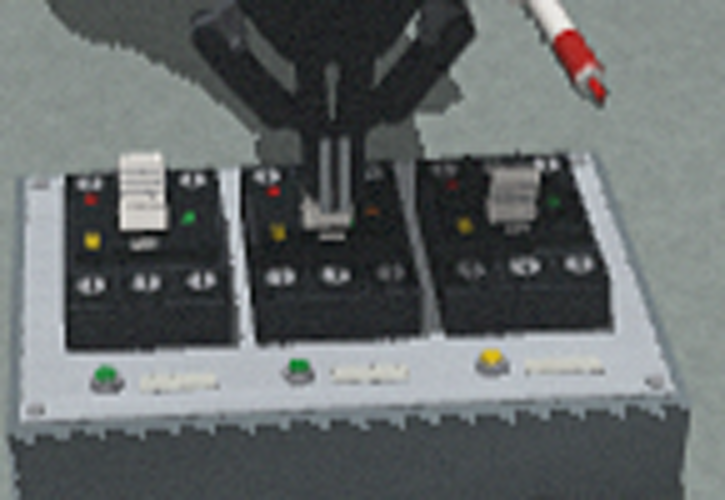

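The finger sits behind the lever (335,205), centred in y. Its tip is at n≈27 mm, so it is again 7 mm behind the TCP. Dropping 16 mm and closing on the lever.

>>> jog_arm(motion=[[0,[0,0.01,0],[0,0,0]],[0,[0,0.006,0],[0,0,0]],[0,[0,0,0],[0,0,0]],[0,[-0.008,0,0],[0,0,0]],[0,[-0.008,0,0],[0,0,0]],[0,[-0.003,0,0],[0,0,0]],[0,[0,0,0],[0,0,0]],[0,[0,0,0],[0,0,0]]])

```text
clock: 9.28
tcp_pos: [0.5449, 0.1299, 0.1351]
orientation: [-1.577, -0.088, -0.32]
contact_force: [0.4, -0.2, 0.4]
grip_width: 0.0
```

```bash
python3 - <<'E'
from rel import *
rel()
E
```

```text
9.2833 tcp [0.5449 0.1299 0.1351] rel XYn mm [18.7  0.5  4.1] F in XYn [ 0.5 -0.1  0.3]
```

>>> jog_arm(motion=[[0,[-0.002,-0.002,0],[0,0,0]],[0,[-0.002,0,0],[0,0,0]],[0,[0,0,0],[0,0,0]]])

```text
clock: 9.53
tcp_pos: [0.5406, 0.1303, 0.1359]
orientation: [-1.577, -0.088, -0.321]
contact_force: [0.1, 0.7, -0.5]
grip_width: -0.0003
```

>>> jog_arm(motion=[[0,[-0.001,0,0],[0,0,0]],[0,[-0.001,0,0],[0,0,0]],[0,[0,0,0],[0,0,0]]])

```text
clock: 9.78
tcp_pos: [0.5387, 0.1305, 0.1352]
orientation: [-1.578, -0.087, -0.321]
contact_force: [-0.1, -0.3, -0.2]
grip_width: -0.0
```

>>> jog_arm(motion=[[0,[-0.001,0,0],[0,0,0]],[0,[-0.001,0,0],[0,0,0]],[0,[0,0,0],[0,0,0]]])

```text
clock: 10.03
tcp_pos: [0.538, 0.1308, 0.1352]
orientation: [-1.577, -0.089, -0.323]
contact_force: [4.0, -1.3, -1.1]
grip_width: 0.0002
```

>>> jog_arm(motion=[[0,[-0.001,0,0],[0,0,0]],[0,[-0.001,0,0],[0,0,0]],[0,[0,0,0],[0,0,0]]])

```text
clock: 10.28
tcp_pos: [0.5363, 0.131, 0.1349]
orientation: [-1.577, -0.089, -0.323]
contact_force: [4.6, -1.4, 0.0]
grip_width: -0.0001
```

```bash
python3 - <<'E'
from rel import *
rel()
E
```

```text
10.2833 tcp [0.5363 0.131  0.1349] rel XYn mm [10.2  0.3  6.2] F in XYn [ 4.6 -0.7 -1.2]
```

>>> jog_arm(motion=[[0,[-0.001,0,0],[0,0,0]],[0,[-0.001,0,0],[0,0,0]],[0,[0,0,0],[0,0,0]]])

```text
clock: 10.53
tcp_pos: [0.5319, 0.1315, 0.1332]
orientation: [-1.578, -0.086, -0.319]
contact_force: [-0.5, 0.2, -0.6]
grip_width: 0.0003
```

>>> jog_arm(motion=[[0,[-0.001,0,0],[0,0,0]],[0,[-0.001,0,0],[0,0,0]],[0,[0,0,0],[0,0,0]]])

```text
clock: 10.78
tcp_pos: [0.5305, 0.1318, 0.1329]
orientation: [-1.578, -0.087, -0.32]
contact_force: [-0.3, -0.8, 0.0]
grip_width: 0.0001
```

>>> jog_arm(motion=[[0,[-0.001,0,0],[0,0,0]],[0,[-0.001,0,0],[0,0,0]],[0,[0,0,0],[0,0,0]]])

```text
clock: 11.03
tcp_pos: [0.5293, 0.132, 0.1327]
orientation: [-1.577, -0.088, -0.321]
contact_force: [0.2, -0.0, -0.6]
grip_width: -0.0003
```

```bash
python3 - <<'E'
from rel import *
rel()
E
```

```text
11.0333 tcp [0.5293 0.132  0.1327] rel XYn mm [2.8 0.2 5.9] F in XYn [ 0.   0.  -0.7]
```

Detent passed and the lever snapped ahead to OFF. Continuing in 1 mm steps and watching force.

>>> jog_arm(motion=[[0,[-0.001,0,0],[0,0,0]],[0,[0,0,0],[0,0,0]]])

```text
clock: 11.2
tcp_pos: [0.5285, 0.1322, 0.1326]
orientation: [-1.577, -0.088, -0.321]
contact_force: [0.2, 0.5, 0.3]
grip_width: -0.0001
```

>>> jog_arm(motion=[[0,[-0.001,0,0],[0,0,0]],[0,[0,0,0],[0,0,0]]])

```text
clock: 11.37
tcp_pos: [0.528, 0.1323, 0.1325]
orientation: [-1.577, -0.088, -0.322]
contact_force: [2.6, -0.9, 0.0]
grip_width: -0.0002
```

>>> jog_arm(motion=[[0,[-0.001,0,0],[0,0,0]],[0,[0,0,0],[0,0,0]]])

```text
clock: 11.53
tcp_pos: [0.5276, 0.1324, 0.1325]
orientation: [-1.577, -0.089, -0.323]
contact_force: [4.5, -1.2, -0.6]
grip_width: 0.0001
```

```bash
python3 - <<'E'
from rel import *
rel()
E
```

```text
11.5333 tcp [0.5276 0.1324 0.1325] rel XYn mm [1.2 0.3 6.2] F in XYn [ 4.4 -0.5 -1.8]
```

>>> jog_arm(motion=[[0,[-0.001,0,0],[0,0,0]],[0,[0,0,0],[0,0,0]]])

```text
clock: 11.7
tcp_pos: [0.5272, 0.1325, 0.1326]
orientation: [-1.576, -0.09, -0.324]
contact_force: [6.6, -1.5, 1.2]
grip_width: 0.0003
```

>>> jog_arm(motion=[[0,[-0.001,0,0],[0,0,0]],[0,[0,0,0],[0,0,0]]])

```text
clock: 11.87
tcp_pos: [0.527, 0.1327, 0.1327]
orientation: [-1.576, -0.09, -0.325]
contact_force: [7.9, -2.2, 0.4]
grip_width: 0.0001
```

>>> jog_arm(motion=[[0,[-0.0007,0,0],[0,0,0]],[0,[0,0,0],[0,0,0]]])

```text
clock: 12.03
tcp_pos: [0.5268, 0.1327, 0.1328]
orientation: [-1.575, -0.091, -0.326]
contact_force: [8.8, -3.2, 0.6]
grip_width: 0.0002
```

>>> jog_arm(motion=[[0,[-0.0007,0,0],[0,0,0]],[0,[0,0,0],[0,0,0]]])

```text
clock: 12.2
tcp_pos: [0.5266, 0.1328, 0.1329]
orientation: [-1.575, -0.091, -0.327]
contact_force: [10.2, -3.0, 1.4]
grip_width: -0.0001
```

```bash
python3 - <<'E'
from rel import *
rel()
E
```

```text
12.2 tcp [0.5266 0.1328 0.1329] rel XYn mm [0.2 0.6 6.7] F in XYn [10.5 -1.5 -1.3]
```

>>> jog_arm(motion=[[0,[-0.0007,0,0],[0,0,0]],[0,[0,0,0],[0,0,0]]])

```text
clock: 12.37
tcp_pos: [0.5264, 0.1329, 0.1329]
orientation: [-1.575, -0.092, -0.327]
contact_force: [11.4, -2.8, 1.9]
grip_width: 0.0
```

>>> jog_arm(motion=[[0,[-0.0005,0,0],[0,0,0]],[0,[0,0,0],[0,0,0]]])

```text
clock: 12.53
tcp_pos: [0.5262, 0.1329, 0.133]
orientation: [-1.574, -0.092, -0.328]
contact_force: [11.2, -4.3, 1.3]
grip_width: 0.0001
```

```bash
python3 - <<'E'
from rel import *
o,T=rel();print((B.T@T).round(3))
f=grab('scene','s7')
a=cv2.resize(f['image'][190:290,285:430],None,fx=5,fy=5,interpolation=2)[:,:,::-1]
cv2.imwrite('pics/s7z.png',a)
rel()
E
```

```text
12.5333 tcp [0.5262 0.1329 0.133 ] rel XYn mm [-0.1  0.7  7. ] F in XYn [11.7 -2.5 -1.8]
[[ 1.     0.007  0.002]
 [-0.002  0.003  1.   ]
 [ 0.007 -1.     0.003]]
12.5833 tcp [0.5263 0.133  0.133 ] rel XYn mm [-0.1  0.7  7. ] F in XYn [12.4 -1.4 -1.9]
```

View pics/s7z.png

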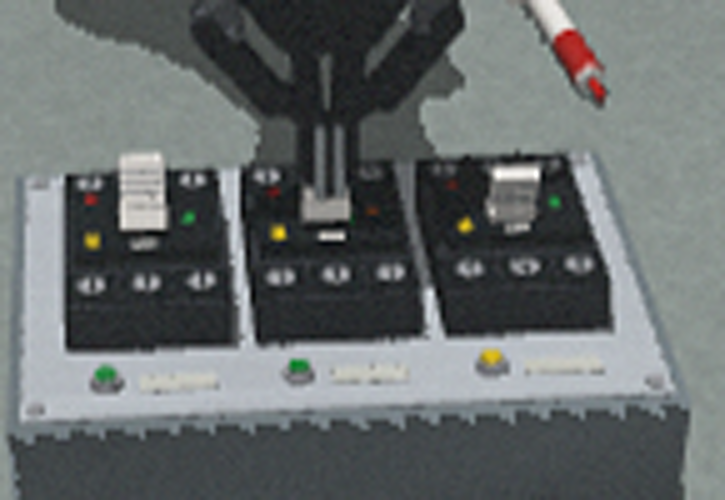

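Flag at (373,210) is still orange at 12 N, with the lever at about -0.5. I'll back off and push 4 mm higher on the lever for more leverage.

>>> jog_arm(motion=[[0,[0.004,0,0],[0,0,0]],[0,[0,-0.004,0],[0,0,0]],[0,[-0.002,0,0],[0,0,0]],[0,[0,0,0],[0,0,0]]])

```text
clock: 12.92
tcp_pos: [0.5241, 0.1328, 0.136]
orientation: [-1.576, -0.089, -0.323]
contact_force: [6.2, -1.7, 2.7]
grip_width: 0.0001
```

>>> jog_arm(motion=[[0,[-0.001,0,0],[0,0,0]],[0,[0,0,0],[0,0,0]]])

```text
clock: 13.08
tcp_pos: [0.5239, 0.1329, 0.1361]
orientation: [-1.576, -0.09, -0.324]
contact_force: [9.1, -2.7, 2.0]
grip_width: 0.0002
```

```bash
python3 - <<'E'
from rel import *
o,T=rel()
E
```

```text
13.0833 tcp [0.5239 0.1329 0.1361] rel XYn mm [-1.6  0.3 10.5] F in XYn [ 9.6 -1.3 -0.5]
```

>>> jog_arm(motion=[[0,[-0.0007,0,0],[0,0,0]],[0,[0,0,0],[0,0,0]]])

```text
clock: 13.25
tcp_pos: [0.5237, 0.1329, 0.1361]
orientation: [-1.576, -0.091, -0.325]
contact_force: [10.0, -2.9, 1.8]
grip_width: -0.0001
```

>>> jog_arm(motion=[[0,[-0.0005,0,0],[0,0,0]],[0,[0,0,0],[0,0,0]]])

```text
clock: 13.42
tcp_pos: [0.5236, 0.133, 0.1361]
orientation: [-1.575, -0.091, -0.326]
contact_force: [10.7, -2.9, 2.0]
grip_width: 0.0002
```

>>> jog_arm(motion=[[0,[-0.0005,0,0],[0,0,0]],[0,[0,0,0],[0,0,0]]])

```text
clock: 13.58
tcp_pos: [0.5233, 0.1331, 0.1361]
orientation: [-1.575, -0.091, -0.326]
contact_force: [10.6, -3.6, 0.6]
grip_width: -0.0002
```

```bash
python3 - <<'E'
from rel import *
o,T=rel()
E
```

```text
13.5833 tcp [0.5233 0.1331 0.1361] rel XYn mm [-2.1  0.4 10.7] F in XYn [10.8 -2.  -2.2]
```

>>> jog_arm(motion=[[0,[-0.0005,0,0],[0,0,0]],[0,[0,0,0],[0,0,0]]])

```text
clock: 13.75
tcp_pos: [0.5225, 0.1334, 0.1359]
orientation: [-1.575, -0.091, -0.325]
contact_force: [8.5, -2.4, 1.7]
grip_width: -0.0001
```

>>> jog_arm(motion=[[0,[-0.0005,0,0],[0,0,0]],[0,[0,0,0],[0,0,0]]])

```text
clock: 13.92
tcp_pos: [0.5194, 0.1336, 0.1344]
orientation: [-1.577, -0.088, -0.321]
contact_force: [4.2, -0.6, 1.3]
grip_width: 0.0001
```

>>> jog_arm(motion=[[0,[-0.0005,0,0],[0,0,0]],[0,[0,0,0],[0,0,0]]])

```text
clock: 14.08
tcp_pos: [0.5194, 0.1336, 0.1344]
orientation: [-1.577, -0.089, -0.322]
contact_force: [5.9, -1.6, 2.0]
grip_width: -0.0001
```

```bash
python3 - <<'E'
from rel import *
o,T=rel()
E
```

```text
14.0833 tcp [0.5194 0.1336 0.1344] rel XYn mm [-6.4  0.3 10.1] F in XYn [ 6.4 -0.7  0.4]
```

The latch gave: force fell to 4 N and the tip jumped 4 mm. Pressing a bit further to confirm the solid stop.

>>> jog_arm(motion=[[0,[-0.001,0,0],[0,0,0]],[0,[0,0,0],[0,0,0]]])

```text
clock: 14.25
tcp_pos: [0.519, 0.1338, 0.1344]
orientation: [-1.576, -0.089, -0.323]
contact_force: [6.7, -2.2, 1.2]
grip_width: -0.0003
```

>>> jog_arm(motion=[[0,[-0.001,0,0],[0,0,0]],[0,[0,0,0],[0,0,0]]])

```text
clock: 14.42
tcp_pos: [0.5186, 0.1339, 0.1345]
orientation: [-1.576, -0.09, -0.324]
contact_force: [7.6, -2.9, 2.5]
grip_width: 0.0
```

```bash
python3 - <<'E'
from rel import *
o,T=rel()
f=grab('scene','s8')
a=cv2.resize(f['image'][190:290,285:430],None,fx=5,fy=5,interpolation=2)[:,:,::-1]
cv2.imwrite('pics/s8z.png',a)
E
```

```text
14.4167 tcp [0.5186 0.1339 0.1345] rel XYn mm [-7.1  0.5 10.4] F in XYn [ 8.3 -1.8  0.4]
```

View pics/s8z.png

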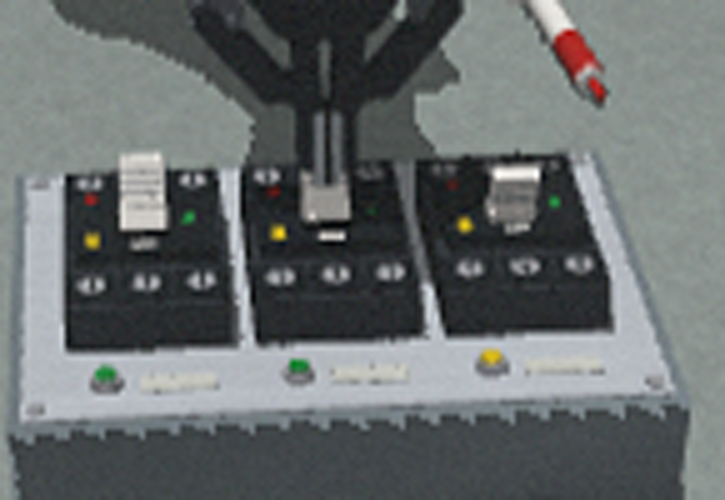

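```bash
python3 - <<'E'
from h import *
for t in('s6','s7','s8'):
    im=dict(np.load(t+'.npz'))['image'][228:236,355:365].astype(int)
    d=im[...,0]-im[...,1];i=np.unravel_index(abs(d).argmax(),d.shape);print(t,i,im[i],d.max(),d.min())
E
```

```text
s6 (np.int64(6), np.int64(0)) [42 77 53] 33 -35
s7 (np.int64(4), np.int64(4)) [86 47 26] 39 -39
s8 (np.int64(4), np.int64(4)) [32 61 41] 5 -29
```

>>> jog_arm(motion=[[0,[-0.001,0,0],[0,0,0]],[0,[0,0,0],[0,0,0]]])

```text
clock: 14.63
tcp_pos: [0.5183, 0.134, 0.1346]
orientation: [-1.576, -0.091, -0.325]
contact_force: [8.2, -2.8, 2.8]
grip_width: -0.0
```

>>> jog_arm(motion=[[0,[-0.001,0,0],[0,0,0]],[0,[0,0,0],[0,0,0]]])

```text
clock: 14.8
tcp_pos: [0.518, 0.1341, 0.1347]
orientation: [-1.575, -0.091, -0.326]
contact_force: [9.7, -2.9, 3.1]
grip_width: 0.0001
```

The flag turned green: the pixel went from (86,47,26) to (32,61,41). Force climbs against the solid stop, so it is reset. Now lifting over the lever to its robot side.

>>> jog_arm(motion=[[0,[0.006,0,0],[0,0,0]],[0,[0.006,0,0],[0,0,0]],[0,[0,-0.02,0],[0,0,0]],[0,[0,-0.025,0],[0,0,0]],[0,[-0.015,0,0],[0,0,0]],[0,[-0.02,0,0],[0,0,0]],[0,[-0.01,0,0],[0,0,0]],[0,[0,0,0],[0,0,0]],[0,[0,0,0],[0,0,0]]])

```text
clock: 15.55
tcp_pos: [0.4712, 0.1406, 0.1675]
orientation: [-1.578, -0.087, -0.318]
contact_force: [0.4, -0.3, -0.2]
grip_width: 0.0001
```

```bash
python3 - <<'E'
from rel import *
o,T=rel();print((B.T@T).round(3))
f=grab('scene','s9');g=grab('top','t9')
a=cv2.resize(f['image'][190:290,285:430],None,fx=5,fy=5,interpolation=2)[:,:,::-1]
cv2.imwrite('pics/s9z.png',a)
E
```

```text
15.55 tcp [0.4712 0.1406 0.1675] rel XYn mm [-44.9   0.1  54.6] F in XYn [ 0.4 -0.2 -0.3]
[[ 1.    -0.002 -0.001]
 [ 0.001 -0.001  1.   ]
 [-0.002 -1.    -0.001]]
```

View pics/s9z.png

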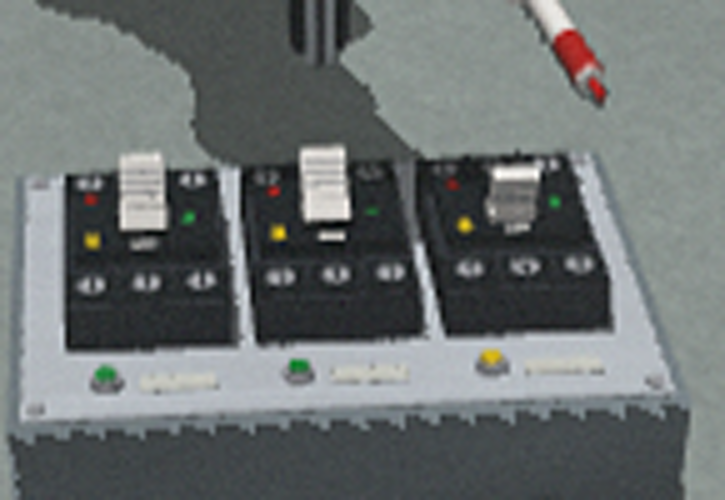

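The middle lever is at OFF with a green flag (372,211); the neighbours are unchanged. Descending on the robot side.

>>> jog_arm(motion=[[0,[0,0.015,0],[0,0,0]],[0,[0,0.02,0],[0,0,0]],[0,[0,0.014,0],[0,0,0]],[0,[0,0,0],[0,0,0]],[0,[0.005,0,0],[0,0,0]],[0,[0.004,0,0],[0,0,0]],[0,[0,0,0],[0,0,0]]])

```text
clock: 16.23
tcp_pos: [0.495, 0.1376, 0.1244]
orientation: [-1.576, -0.089, -0.323]
contact_force: [-0.2, 0.7, 0.7]
grip_width: 0.0003
```

>>> jog_arm(motion=[[0,[0.002,0,0],[0,0,0]],[0,[0.002,0,0],[0,0,0]],[0,[0,0,0],[0,0,0]]])

```text
clock: 16.48
tcp_pos: [0.4978, 0.137, 0.1248]
orientation: [-1.576, -0.088, -0.322]
contact_force: [-0.1, 0.1, -0.2]
grip_width: -0.0003
```

```bash
python3 - <<'E'
from rel import *
o,T=rel()
E
```

```text
16.4833 tcp [0.4978 0.137  0.1248] rel XYn mm [-30.    0.5   6.4] F in XYn [-0.2  0.1 -0.2]
```

>>> jog_arm(motion=[[0,[0.0015,0,0],[0,0,0]],[0,[0.0015,0,0],[0,0,0]],[0,[0,0,0],[0,0,0]]])

```text
clock: 16.73
tcp_pos: [0.4991, 0.1366, 0.1245]
orientation: [-1.578, -0.087, -0.319]
contact_force: [-4.1, 0.5, 0.9]
grip_width: -0.0002
```

>>> jog_arm(motion=[[0,[0.0015,0,0],[0,0,0]],[0,[0,0,0],[0,0,0]]])

```text
clock: 16.9
tcp_pos: [0.5001, 0.1363, 0.1247]
orientation: [-1.578, -0.086, -0.319]
contact_force: [-5.3, 0.9, 1.7]
grip_width: 0.0001
```

>>> jog_arm(motion=[[0,[0.0015,0,0],[0,0,0]],[0,[0,0,0],[0,0,0]]])

```text
clock: 17.07
tcp_pos: [0.5022, 0.1359, 0.1253]
orientation: [-1.578, -0.087, -0.32]
contact_force: [-2.3, 0.6, 1.4]
grip_width: -0.0003
```

>>> jog_arm(motion=[[0,[0.0015,0,0],[0,0,0]],[0,[0,0,0],[0,0,0]]])

```text
clock: 17.23
tcp_pos: [0.505, 0.1357, 0.1263]
orientation: [-1.577, -0.088, -0.322]
contact_force: [0.6, 0.1, -0.1]
grip_width: -0.0001
```

```bash
python3 - <<'E'
from rel import *
o,T=rel()
E
```

```text
17.2333 tcp [0.505  0.1357 0.1263] rel XYn mm [-22.5   0.3   6. ] F in XYn [ 0.5  0.2 -0.2]
```

>>> jog_arm(motion=[[0,[0.002,0,0],[0,0,0]],[0,[0.002,0,0],[0,0,0]],[0,[0.002,0,0],[0,0,0]],[0,[0,0,0],[0,0,0]]])

```text
clock: 17.57
tcp_pos: [0.5109, 0.1348, 0.1279]
orientation: [-1.577, -0.088, -0.322]
contact_force: [-0.2, -0.2, 0.0]
grip_width: -0.0002
```

>>> jog_arm(motion=[[0,[0.0015,0,0],[0,0,0]],[0,[0.0015,0,0],[0,0,0]],[0,[0,0,0],[0,0,0]]])

```text
clock: 17.82
tcp_pos: [0.5117, 0.1345, 0.1278]
orientation: [-1.578, -0.086, -0.319]
contact_force: [-4.0, 1.5, 2.3]
grip_width: -0.0
```

>>> jog_arm(motion=[[0,[0.0015,0,0],[0,0,0]],[0,[0,0,0],[0,0,0]]])

```text
clock: 17.98
tcp_pos: [0.5125, 0.1344, 0.1279]
orientation: [-1.579, -0.086, -0.318]
contact_force: [-5.7, 1.9, 2.8]
grip_width: 0.0001
```

>>> jog_arm(motion=[[0,[0.0015,0,0],[0,0,0]],[0,[0,0,0],[0,0,0]]])

```text
clock: 18.15
tcp_pos: [0.515, 0.1341, 0.1287]
orientation: [-1.578, -0.087, -0.319]
contact_force: [-0.9, 0.6, -0.5]
grip_width: 0.0003
```

```bash
python3 - <<'E'
from rel import *
o,T=rel()
E
```

```text
18.15 tcp [0.515  0.1341 0.1287] rel XYn mm [-12.1   0.1   5.7] F in XYn [-1.   0.5 -0.2]
```

>>> jog_arm(motion=[[0,[0.0015,0,0],[0,0,0]],[0,[0.0015,0,0],[0,0,0]],[0,[0.0015,0,0],[0,0,0]],[0,[0,0,0],[0,0,0]]])

```text
clock: 18.48
tcp_pos: [0.5207, 0.1333, 0.1305]
orientation: [-1.577, -0.088, -0.322]
contact_force: [0.3, -0.7, -0.3]
grip_width: 0.0001
```

>>> jog_arm(motion=[[0,[0.001,0,0],[0,0,0]],[0,[0.001,0,0],[0,0,0]],[0,[0,0,0],[0,0,0]]])

```text
clock: 18.73
tcp_pos: [0.5215, 0.1332, 0.1305]
orientation: [-1.578, -0.087, -0.32]
contact_force: [-3.2, 0.4, 0.2]
grip_width: -0.0
```

>>> jog_arm(motion=[[0,[0.001,0,0],[0,0,0]],[0,[0.001,0,0],[0,0,0]],[0,[0,0,0],[0,0,0]]])

```text
clock: 18.98
tcp_pos: [0.5217, 0.133, 0.1304]
orientation: [-1.579, -0.085, -0.317]
contact_force: [-8.6, 1.7, 3.5]
grip_width: -0.0001
```

```bash
python3 - <<'E'
from rel import *
o,T=rel()
E
```

```text
18.9833 tcp [0.5217 0.133  0.1304] rel XYn mm [-5.1  0.1  5.6] F in XYn [-7.5  0.4  5.7]
```

It is solid at the ON stop (TCP X=-5, as expected). Backing off, lifting clear and looking.

>>> jog_arm(motion=[[0,[-0.006,0,0],[0,0,0]],[0,[-0.01,0,0],[0,0,0]],[0,[-0.01,0,0],[0,0,0]],[0,[0,-0.02,0],[0,0,0]],[0,[0,-0.03,0],[0,0,0]],[0,[-0.02,-0.03,0],[0,0,0]],[0,[-0.02,-0.03,0],[0,0,0]],[0,[0,0,0],[0,0,0]],[0,[0,0,0],[0,0,0]]])

```text
clock: 19.73
tcp_pos: [0.4322, 0.1475, 0.2218]
orientation: [-1.574, -0.091, -0.321]
contact_force: [-0.4, 0.1, -0.1]
grip_width: 0.0004
```

```bash
python3 - <<'E'
from rel import *
rel()
f=grab('scene','s10');g=grab('top','t10')
a=cv2.resize(f['image'][190:290,285:430],None,fx=5,fy=5,interpolation=2)[:,:,::-1]
cv2.imwrite('pics/s10z.png',a);cv2.imwrite('pics/s10b.png',f['image'][:,:,::-1])
a=cv2.resize(f['image'][210:300,110:230],None,fx=5,fy=5,interpolation=2)[:,:,::-1]
cv2.imwrite('pics/s10r.png',a)
E
```

```text
19.7333 tcp [0.4322 0.1475 0.2218] rel XYn mm [-69.2   1.1 117.2] F in XYn [-0.4  0.1  0. ]
```

View pics/s10z.png

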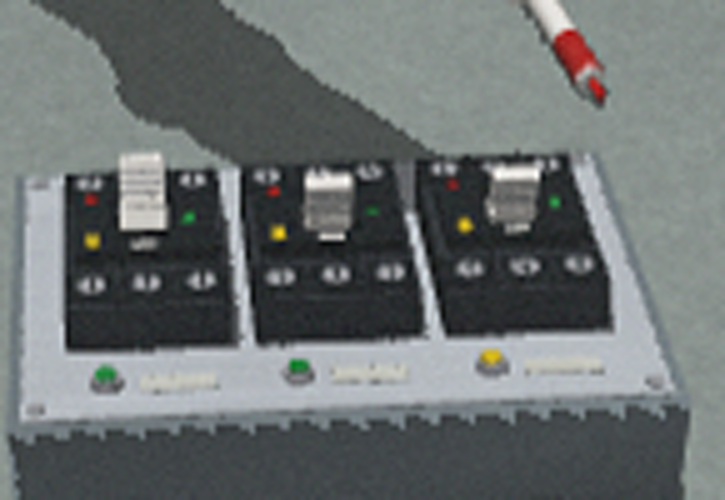

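View pics/s10b.png

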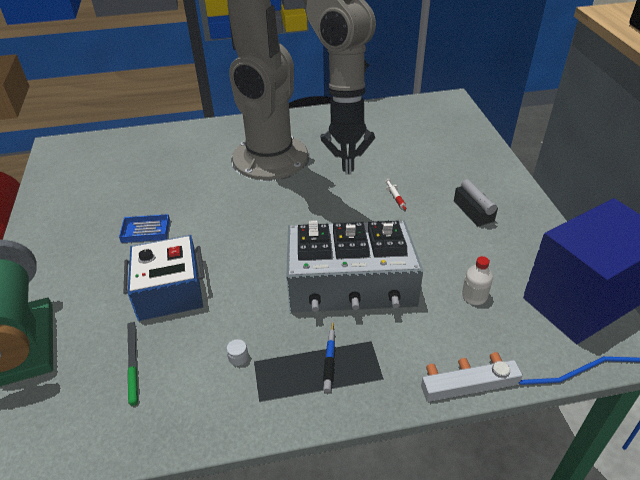

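View pics/s10r.png

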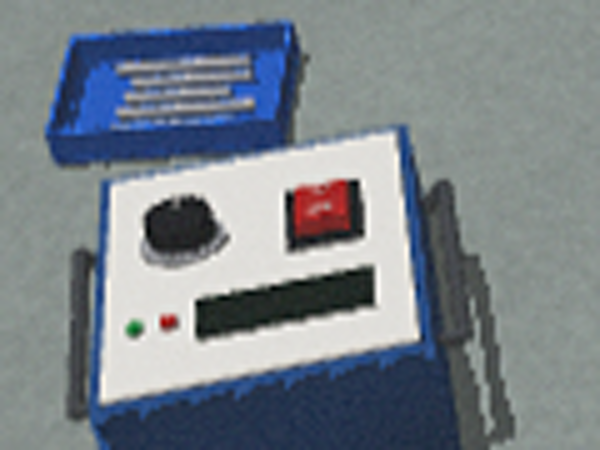

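The middle lever (330,205) now leans ON like the running one (515,195), with a green flag. The spare (142,190) is still OFF, the rocker (322,205) is OFF, and the arm is clear with the parts undisturbed. Handing in.

```bash
python3 - <<'E'
from h import *
print(r.hand_in())
E
```

```text
the job is handed in; nothing more can be done
None
```

The tripped breaker is reset and thrown ON, with the spindle's power unit switched off first. I handed the job in at about 20 s of the 64 s.

- **Rocker:** I pressed its near end with the shut fingers. It snapped over at about 4 N and came up solid, and the picture shows it OFF.
- **Reset:** I pushed the middle lever (orange flag) past its off position. The first push at about 12 N did not trip the latch, so I backed off and pushed 4 mm higher up the lever. The latch gave at about 11 N: the force fell to 4 N, rose again against the stop, and the flag turned green.
- **ON:** I came over to the robot side and pushed the lever through both detents to its ON stop, at about 9 N. After I let go it stayed ON by itself.

**Last checks:** in the final picture the middle lever leans the same way as the running breaker, with its flag green. The spare is still OFF, the rocker is OFF and the bench items look undisturbed. The arm is clear, with the force reading near zero. The highest force I measured on the lever was about 12.5 N.

**One disagreement:** the stated fingertip offset of 19 mm ahead of the TCP did not match what I saw and felt. With the gripper shut, the tips sat about 5–7 mm behind the reported TCP, so I worked from contact and pictures instead.

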